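# Load a sample can under the counting head

### The job

Stand the closed sample can from the left front of the bench in the round nest of the low carriage, then slide the carriage by its handle between the legs of the counter stand, under the detector, and push it gently home against the spring until the catch holds it, and let go. The can must not touch the detector just above it, the carriage must not be forced, and the other things on the bench stay where they are.

Things in the scene. Friction and masses are not known exactly. Their poses are not given: they have to be found in the camera images.
- can: Closed aluminium sample can with a press lid, standing upright: wall 52 mm across up to 30 mm, lid 55 mm across, 41 mm high, about 0.1 kg. Origin at the centre of its underside, z up.
- carriage: Low aluminium carriage, loose on the bench, about 0.2 kg; it slides on the bench top. Origin on the bench under its nest's centre; +x points to the end that goes in first, the handle is on the -x side. Square deck 88 x 88 mm, 6 mm thick, centred on the origin; behind it a stem 30 mm wide, 6 mm thick, runs to x = -148 mm and carries the handle.
- nest (a point): Centre of the nest's floor on the carriage, 6 mm above the bench, where the can's underside comes to rest. Ring with a straight bore of 55 mm (3 mm play round the can's 52 mm wall), coned out to 65 mm at its top edge, 69 mm across outside; top 16 mm above the bench.
- handle (a point): Grip point of the carriage's black upright handle, at x = -125 mm, y = 0, 34 mm above the bench in the carriage's frame. The handle is a block 40 mm long (along the carriage's x), 16 mm wide (along y), from 6 to 50 mm above the bench; axes as the carriage's.
- keeper (a point): Middle of the carriage's leading end face, at x = +58 mm, 7 mm above the bench: a tongue 24 mm wide reaches forward from the deck and ends in this upright keeper bar, 6 mm thick and 14 mm high, which meets the plunger and is held by the catch.
- stand: Counter stand with a U-shaped foot, fixed. Origin on the bench under the detector's axis; +x is the way the carriage goes in. Home: the carriage's frame points as the stand's, its origin on the stand's x axis anywhere from x = -12 to +12 mm; the end stop at the back is set differently each time, is not reported and must be felt. More than 25 N between carriage and stand is forcing it.
- mouth (a point): Middle of the mouth between the foot's legs, on the bench at x = -35 mm of the stand. The legs are 16 mm high, inner faces 91 mm apart (1.5 mm play each side of the deck), from here back to x = +105 mm; before here their noses flare to about 114 mm apart at x = -60 mm.
- window (a point): Centre of the detector's underside, 51 mm above the bench, 4 mm above the lid of a can seated in the nest. The detector is a metal cylinder 86 mm across, hung from a boom on the column behind it, 310 mm tall in all: keep hands in front of x = -55 mm of the stand.
- plunger (a joint): Damped spring plunger of the end stop: 0 m free, 0.004 when the catch holds the carriage, 0.0068 at the solid stop. Slow push: 1 to 4 N of sliding friction, 1 to 3 N more for the catch, plunger 3.5 N at first touch and 0.7 N more per mm; the catch drops in at 5 mm (8 to 13 N in all), solid at 6.8 mm (up to 14 N). Let go before the catch drops and the spring pushes the carriage back.
- flask: Conical flask, 64 mm across, 104 mm high, to be left alone. Origin at the centre of its underside.
- petri_dish: Low glass dish, 57 mm across, 12 mm high, to be left alone. Origin at the centre of its underside.
- weight: Brass weight with a knob, 38 mm across and 38 mm high, to be left alone. Origin at the centre of its underside.
- bottle_brown: Brown reagent bottle, 60 mm across, 118 mm high, to be left alone. Origin at the centre of its underside.
- notebook: Blue notebook lying flat with a ball pen on it, 205 x 148 x 15 mm, to be left alone. Origin at the centre of its underside.
Not all that is in view belongs to the job. Of the things that look like the can, the middle-sized one is meant.

How it is judged:
On the way, in this order (a step that is already met when the one before it is completed fails the run):
1. the can stands in the nest, let go, with the carriage still out in the open (horizontal distance between can and carriage below 0.003 m and z of can in the frame of carriage below 0.0085 m and angle between can's own z axis and vertical below 0.08 rad and contact force between the fingers and can below 0.1 N and horizontal distance between carriage and stand above 0.08 m), for 0.2 s.
2. the carriage is pushed home and the catch has dropped in (value of joint plunger above 0.003 m and horizontal distance between carriage and stand below 0.02 m), for 0.2 s.
At the end, for the whole second after the job is handed in: The catch holds the carriage at rest: plunger in by 3 to 5.5 mm, carriage flat on the bench, within 16 mm of the detector's axis and 0.06 rad of the stand's direction; the can seated in the nest: within 3 mm of its centre, underside under 8.5 mm above the carriage's, within 0.08 rad of upright (value of joint plunger between 0.003 and 0.0055 m and z of carriage in the frame of stand below 0.002 m and angle between the x axis of carriage and the x axis of stand, either way round below 0.06 rad and horizontal distance between carriage and stand below 0.016 m and horizontal distance between can and carriage below 0.003 m and z of can in the frame of carriage below 0.0085 m and angle between can's own z axis and vertical below 0.08 rad and linear speed of carriage below 0.01 m/s); the robot touches nothing.
It fails at once if the can touches the detector or another part of the stand (contact force between can and stand above 0.3 N).
It fails at once if the carriage is forced: more than 25 N between it and the stand (contact force between carriage and stand above 25 N).
It fails at once if another thing on the bench is shifted by more than 25 mm (distance of any of flask, petri_dish, weight, bottle_brown, notebook from where it was at the start of the episode above 0.025 m).
It also fails if it takes over 72 s, if anything falls off the work surface, if the arm or the gripper's body presses on something with over 40 N, if the wrist force passes 120 N, or if a joint passes its speed limit or range.

### The arm

A 7-joint arm with a two-finger parallel gripper is mounted at the origin on a cart in front of the work surface, level with it; the furniture and walls round the work are solid. World frame = base frame: x ahead of the robot, y to its left, z up, the work surface at z = 0. Lengths are in m, angles in rad, forces in N, time in s.
With the tool pointing down it reaches from about 0.4 to 0.85 m from the base axis. Payload 6.9 kg.
Tool frame: the origin (TCP) lies at the very end of the fingers, on their centre line; the grasp point (between the pads) lies 19 mm behind it; z points along the fingers, y is the line along which they close (so a half turn about z gives the same grasp; the last joint's range is limited). The gripper opens to 85 mm and grips with 20 to 120 N. Pads are 22 mm wide; open, the fingers measure 114 mm over their backs; the gripper's body (76 mm by 85 mm) begins 54 mm behind the grasp point. The pads swing forward as they close: fully open they stand 13 mm farther back than shut.
Start: joints at [-1.242, 0.507, -0.238, 1.5, 0.126, 1.149, -0.155], TCP at [0.139, 0.609, 0.231] pointing down, gripper open.
Joint ranges: [-3.08, 3.08], [-0.24, 2.05], [-1.43, 1.35], [0, 2.5], [-1.52, 4.66], [0.17, 1.96], [-2.89, 2.89]. Speed limits (rad/s): [2.39, 2.39, 3.14, 3.14, 3.14, 3.14, 3.14].

### API

Orientations are given as a unit quaternion [w, x, y, z].
In Python, from workcell import r gives the robot as it stands. The module is installed in compiled form; this text tells all that it offers.
- The arm moves only by the tool drive_tool, never from a script. Its argument "rows" is a list of rows, each a list of 7 numbers: the finger opening in m, from 0 to 0.0854, then the shift along the tool's x, y, z in m, then the turn, a rotation vector about the tool's x, y, z in units of 6 degrees (1.0 is 6 degrees). In form: [[hand, tx, ty, tz, wx, wy, wz], ...]. A call has 1 to 10 rows; each row shifts and turns the commanded pose from where the row before left it, along the tool's axes as they then stand; what a row does not reach is not made up. A row lasts 1/8 s, in which the tool goes at most 62.5 mm and 10.7 degrees, less where a joint would pass 70% of its speed; a pose out of reach is approached as far as the arm can. A call is refused whole if a number of a shift passes 0.0625 or a number of a turn 1, either way. A call with a gripper value outside its range is refused whole. The fingers move at their own pace and stop on an object; the grip force is fixed at half the most. Time passes only in rows, so rows that do not move let the fingers close. It gives the time, the measured TCP pose, the force, the opening and the grip force at its end, in the units of the state.
- r.sense(): the state, without advancing time (a new reading comes with each control period).
- r.snapshot(name): name is "scene" or "top"; returns the picture (384x512x3 uint8, red, green, blue); there is no depth.
- r.get_calibration(name): a dict with "camera_matrix" (3x3 intrinsics, pixels), "R" (3x3) and "t" (3): a world point X has camera coordinates R X + t. Camera axes: x right, y down, z forward; pixel columns grow to the right and rows downward; lengths in m; the calibration is good to about 2 mm. A picture is of the moment at which its call begins. get_calibration takes no time and is no camera call.
- r.job_done(): hands the job in; it is judged then, once.
The state is a dict: "t": time; "joints": joint angles; "joint_vel": joint speeds; "tau": joint torques, N m; "ee_pos": TCP position; "ee_rot": TCP orientation; "wrist_force": force on the tool from outside, world axes, zero at the start; "torque": the same for the moment, N m; "grip_width": finger opening in m; "gripper_force": force on a finger pad.
Only numpy, scipy, OpenCV 4.12 (cv2) and the standard library are available. Lean on these libraries where they do the work, as an engineer would, in place of code of your own. Each camera call takes 0.05 s, during which the arm holds its last target. There are 200 camera calls.

## Working session

There is one attempt and no reset: what is moved stays moved. The work goes in short steps, Python scripts to look and compute and a tool call to move; the robot and the scene stay as the last step left them, time stands still between calls to the robot, and variables do not carry over. Pictures are saved under pics/ and viewed, at most 10 in all, crops included, and the job is handed in when it is done.

Besides the shell and the picture viewer there is one more tool, called by a JSON object that holds its "op" and its "data", one argument or row to a line. drive_tool: Moves the arm, as the interface text tells. Its arguments: {"type":"object","properties":{"rows":{"type":"array"}},"required":["rows"]}

```bash
mkdir -p pics; python3 - <<'E'
from workcell import r
import cv2,numpy as np
np.set_printoptions(precision=4,suppress=True)
for n in("scene","top"):
    im=r.snapshot(n); cv2.imwrite(f"pics/{n}0.png",cv2.cvtColor(im,cv2.COLOR_RGB2BGR))
    c=r.get_calibration(n); R=np.array(c["R"]);print(n,np.array(c["camera_matrix"]).tolist(),"pos",-R.T@np.array(c["t"]),R)
s=r.sense();print(s["t"],s["ee_pos"],s["ee_rot"],s["wrist_force"],s["grip_width"])
E
```

```text
scene [[350.8898042487494, 0.0, 251.41190572290455], [0.0, 350.8898042487494, 186.5557610201613], [0.0, 0.0, 1.0]] pos [ 0.043  -0.8401  0.8192] [[ 0.8422 -0.5388  0.0194]
 [-0.3213 -0.5306 -0.7843]
 [ 0.4329  0.6543 -0.62  ]]
top [[370.8510447695392, 0.0, 249.32438012663638], [0.0, 370.8510447695392, 191.61446170513128], [0.0, 0.0, 1.0]] pos [ 0.3493 -0.0158  1.175 ] [[-0.0068 -1.     -0.0015]
 [-0.9812  0.0069 -0.193 ]
 [ 0.193   0.0001 -0.9812]]
0.1 [0.1387 0.609  0.2305] [-0.0001  0.1116  0.9937 -0.0008] [ 0.9518  0.8356 -0.0991] 0.08531543594300735
```

View pics/scene0.png

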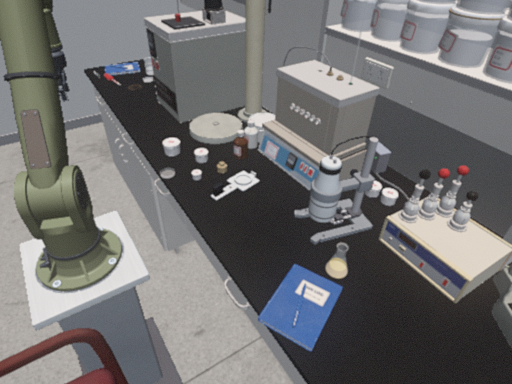

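View pics/top0.png

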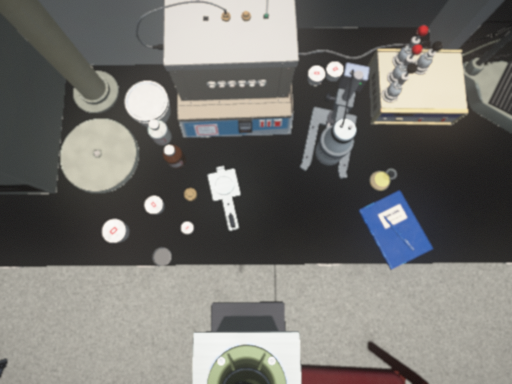

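Cans that could be meant: front left (115,231) large, (153,205) medium and (187,228) small, plus two at the back near (317,75) and (334,70). The medium one at the left front, (153,205), fits the description, so I'll check it in a crop.

```bash
cat > h.py <<'E'
from workcell import r
import cv2,numpy as np
np.set_printoptions(precision=4,suppress=True)
def cal(n):
    c=r.get_calibration(n); return [np.array(c[k]) for k in("camera_matrix","R","t")]
def ray(n,uv,z):
    K,R,t=cal(n); o=-R.T@t; d=R.T@np.linalg.solve(K,[uv[0],uv[1],1.]); return o+d*(z-o[2])/d[2]
def proj(n,X):
    K,R,t=cal(n); p=K@(R@np.array(X)+t); return p[:2]/p[2]
E
python3 - <<'E'
from h import *
im=cv2.imread("pics/top0.png"); hsv=cv2.cvtColor(im,cv2.COLOR_BGR2HSV)
a=cv2.resize(im[150:275,90:250],None,fx=4.5,fy=4.5,interpolation=cv2.INTER_CUBIC);cv2.imwrite("pics/c1.png",a)
b=cv2.resize(im[55:195,280:400],None,fx=4.2,fy=4.2,interpolation=cv2.INTER_CUBIC);cv2.imwrite("pics/c2.png",b)
m=((hsv[...,2]>120)).astype(np.uint8); m[:150]=0; m[262:]=0
# fill holes via external contours
for c in cv2.findContours(m,cv2.RETR_EXTERNAL,cv2.CHAIN_APPROX_NONE)[0]:
    if cv2.contourArea(c)<40: continue
    (u,v),rad=cv2.minEnclosingCircle(c); p=ray("top",(u,v),.041)
    q=ray("top",(u+rad,v),.041); print((round(u,1),round(v,1)),"xy@41mm",p[:2],"diam",2*np.linalg.norm(p-q),"area",cv2.contourArea(c))
print("edge",ray("top",(250,265),0))
E
```

```text
(162.0, 256.5) xy@41mm [0.375  0.2489] diam 0.05264859525231247 area 177.0
(186.7, 227.4) xy@41mm [0.4622 0.1766] diam 0.04149216673412753 area 123.0
(113.5, 230.5) xy@41mm [0.4543 0.4001] diam 0.07792655038108866 area 457.0
(153.4, 204.6) xy@41mm [0.5335 0.2817] diam 0.06050916890287021 area 265.5
(396.0, 228.5) xy@41mm [ 0.4544 -0.4629] diam 0.24995288925990705 area 2964.5
(189.9, 193.8) xy@41mm [0.5669 0.1694] diam 0.039399733495573803 area 110.0
(379.6, 180.2) xy@41mm [ 0.606  -0.4242] diam 0.061954046408230296 area 278.0
(225.1, 197.9) xy@41mm [0.5531 0.0598] diam 0.20289479617426345 area 1126.0
(337.5, 161.4) xy@41mm [ 0.668  -0.2954] diam 0.10701243925834089 area 246.0
(308.0, 159.5) xy@41mm [ 0.6749 -0.2023] diam 0.06532542816614695 area 126.5
(98.0, 157.0) xy@41mm [0.6879 0.4643] diam 0.2456010267525115 area 2515.0
edge [ 0.348  -0.0161  0.    ]
```

View pics/c1.png

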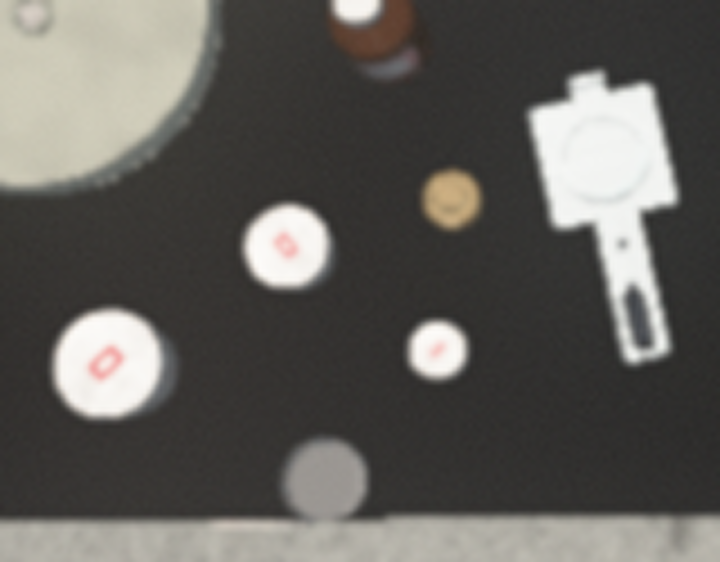

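View pics/c2.png

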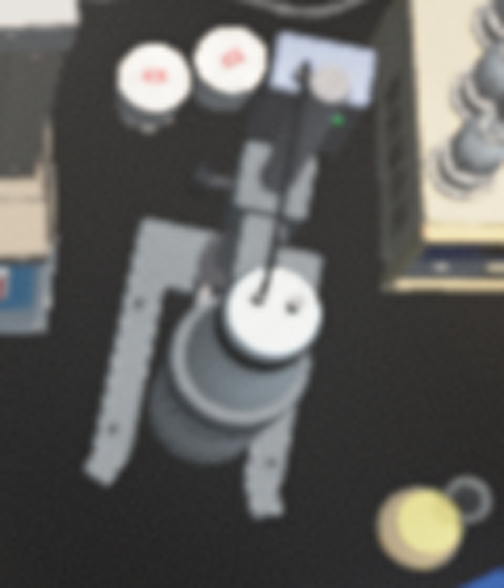

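Crop 1 shows the medium can's lid as a clean white circle at (153.4,204.6), about 56 mm across, which fits 55. The carriage is at (224,185) with its handle near (232,221). Crop 2 shows the stand's mouth facing the robot, near (323,172). Next I'll measure the carriage and the stand's legs.

```bash
python3 - <<'E'
from h import *
im=cv2.imread("pics/top0.png"); g=cv2.cvtColor(im,cv2.COLOR_BGR2GRAY)
def up(x0,x1,y0,y1,s=4): return cv2.resize(g[y0:y1,x0:x1],None,fx=s,fy=s,interpolation=cv2.INTER_CUBIC)
pix=lambda p,x0,y0,s=4:((p[0]+.5)/s-.5+x0,(p[1]+.5)/s-.5+y0)
# can
a=up(135,172,185,225); m=(a>130).astype(np.uint8); c=max(cv2.findContours(m,0,1)[0],key=cv2.contourArea)
e=cv2.fitEllipse(c); p=pix(e[0],135,185); print("can",p,e[1],ray("top",p,.041))
# deck
a=up(200,245,160,235); m=(a>130).astype(np.uint8); m=cv2.morphologyEx(m,cv2.MORPH_CLOSE,np.ones((5,5)))
d=cv2.morphologyEx(m,cv2.MORPH_OPEN,cv2.getStructuringElement(cv2.MORPH_ELLIPSE,(61,61)))
c=max(cv2.findContours(d,0,1)[0],key=cv2.contourArea); b=cv2.minAreaRect(c)
P=np.array([ray("top",pix(q,200,160),.006) for q in cv2.boxPoints(b)]); print("deck",P.mean(0),"sides",[np.linalg.norm(P[i]-P[i-1]) for i in range(4)],"ang",[np.degrees(np.arctan2(*(P[i]-P[i-1])[[1,0]])) for i in range(4)])
c=max(cv2.findContours(m,0,1)[0],key=cv2.contourArea); W=np.array([ray("top",pix(q[0],200,160),.006) for q in c]); 
o=P.mean(0); 
h=(a<100).astype(np.uint8); n,l,st,ce=cv2.connectedComponentsWithStats(h)
for i in range(1,n):
    if 100<st[i,4]<1500: print("dark",st[i],ce[i],ray("top",pix(ce[i],200,160),.05)[:2],ray("top",pix(ce[i],200,160),.028)[:2])
# stem profile: far end
ax=np.radians(12); D=(W-o)[:,:2]@np.array([np.cos(ax),np.sin(ax)]); print("extent",D.min(),D.max())
sel=(D<-.06)&(D>-.14); S=(W-o)[sel][:,:2]; L=(S@np.array([-np.sin(ax),np.cos(ax)])); 
for nm,k in(("L",L>L.mean()),("R",L<=L.mean())):
    vx,vy,x,y=cv2.fitLine(S[k].astype(np.float32),cv2.DIST_L2,0,.01,.01).ravel(); print(nm,np.degrees(np.arctan2(vy,vx)), "offset of line from deck centre",-x*vy+y*vx)
# stand
for v in range(112,180,4):
    row=g[v,296:362]; print(v,' '.join(map(str,row)))
E
```

```text
can (153.31412506103516, 204.367826461792) (73.9939956665039, 76.75218963623047) [0.5343 0.2819 0.041 ]
deck [0.603  0.0672 0.006 ] sides [np.float64(0.10783224117518624), np.float64(0.09311469186903813), np.float64(0.10818371246525774), np.float64(0.09154649607153209)] ang [np.float64(13.351915139550458), np.float64(-77.09583106341795), np.float64(-167.48044694280924), np.float64(102.683659514529)]
dark [118 219  20  49 536] [127.084  243.5261] [0.4814 0.0396] [0.484  0.0407]
extent -0.1487749965450499 0.06420582888660385
L 12.832759 offset of line from deck centre 0.016937913
R 12.634737 offset of line from deck centre -0.016846206
112 51 52 54 52 51 51 53 53 52 53 52 52 53 52 53 69 111 151 164 164 162 165 166 166 168 167 167 166 166 167 167 165 156 133 116 105 92 80 77 79 102 136 158 165 166 166 164 150 118 84 85 90 78 61 55 53 54 53 55 54 54 53 54 55 54 55
116 50 53 51 52 52 51 52 52 52 52 50 53 52 53 67 107 146 162 163 162 164 164 165 163 163 163 163 164 165 165 154 131 110 100 95 85 80 77 78 91 123 155 166 164 163 162 153 123 93 107 145 162 166 165 164 163 162 156 149 132 101 6
[... 2770 characters left out ...]
156 146 135 143 151 133 90 52 44 47 46 48 45 46 47 47 46 47 46 46
168 40 40 40 47 58 84 112 133 151 157 142 103 62 42 41 41 42 46 43 42 41 46 43 43 42 43 42 44 45 45 42 45 44 45 44 45 44 46 45 44 47 64 108 147 162 163 164 163 162 159 139 98 59 46 46 46 46 46 46 46 46 46 46 46 47 47
172 41 40 42 40 40 40 41 42 41 40 42 40 40 40 42 39 41 41 42 42 42 40 42 43 42 42 44 41 43 43 42 43 43 45 45 44 45 46 44 45 46 55 88 129 155 163 163 164 160 141 98 58 44 42 45 45 47 45 45 46 45 47 46 46 46 45
176 40 39 39 40 38 38 41 39 40 43 40 39 41 43 41 41 42 43 39 41 43 42 40 42 42 42 42 42 42 43 43 42 41 44 43 42 43 42 43 43 44 46 59 95 131 152 153 151 154 155 136 89 51 43 46 45 46 44 45 45 45 44 46 45 45 45
```

```bash
python3 - <<'E'
from h import *
L={"LI":[(136,19.9),(140,19.2),(144,18.6),(148,17.5),(152,16.7),(156,15.8),(160,15)],
"LO":[(116,15),(120,14.2),(124,13.5),(128,12.7),(132,11.8),(136,10.8),(140,9.8),(144,9.2),(148,8.6),(152,7.8),(156,6.9),(160,5.8)],
"RI":[(164,42.6),(168,42.)],"RO":[(148,55.5),(152,53.75),(156,53.1),(160,52.6),(164,51.6),(168,50.8)]}
W={k:np.array([ray("top",(296+u,v),.016)[:2] for v,u in p]) for k,p in L.items()}
ang=[]
for k,w in W.items():
    vx,vy,x,y=cv2.fitLine(w.astype(np.float32),2,0,.01,.01).ravel(); print(k,np.degrees(np.arctan(vy/vx)),x,y)
for th in(-12,-13,-14):
    n=np.array([-np.sin(np.radians(th)),np.cos(np.radians(th))]); print(th,{k:(round((w@n).mean(),4),round((w@n).std(),4)) for k,w in W.items()})
for nm,p in(("tipL",(300,168.5)),("tipR",(343,178)),("backLout",(314.5,107.5))): print(nm,ray("top",p,.016))
im=cv2.imread("pics/scene0.png"); a=cv2.resize(im[125:250,280:410],None,fx=4.6,fy=4.6,interpolation=cv2.INTER_CUBIC)
cv2.imwrite("pics/c3.png",a)
for X in([.604,.0675,.006],[.482,.04,.05],[.5343,.2819,.041]): print("scene px",proj("scene",X))
E
```

```text
LI -13.537866 0.720887 -0.225907
LO -13.150213 0.7554783 -0.20433366
RI -11.222397 0.65959716 -0.3033775
RO -15.062451 0.68621266 -0.339141
-12 {'LI': (np.float64(-0.0711), np.float64(0.0008)), 'LO': (np.float64(-0.0428), np.float64(0.0011)), 'RI': (np.float64(-0.1596), np.float64(0.0001)), 'RO': (np.float64(-0.1891), np.float64(0.0015))}
-13 {'LI': (np.float64(-0.058), np.float64(0.0004)), 'LO': (np.float64(-0.0292), np.float64(0.0005)), 'RI': (np.float64(-0.1472), np.float64(0.0002)), 'RO': (np.float64(-0.1761), np.float64(0.0012))}
-14 {'LI': (np.float64(-0.0448), np.float64(0.0004)), 'LO': (np.float64(-0.0155), np.float64(0.0008)), 'RI': (np.float64(-0.1348), np.float64(0.0003)), 'RO': (np.float64(-0.1631), np.float64(0.001))}
tipL [ 0.6522 -0.1795  0.016 ]
tipR [ 0.6197 -0.3163  0.016 ]
backLout [ 0.8615 -0.2348  0.016 ]
scene px [242.9591 180.2769]
scene px [217.7074 185.2261]
scene px [200.8804 151.4967]
```

View pics/c3.png

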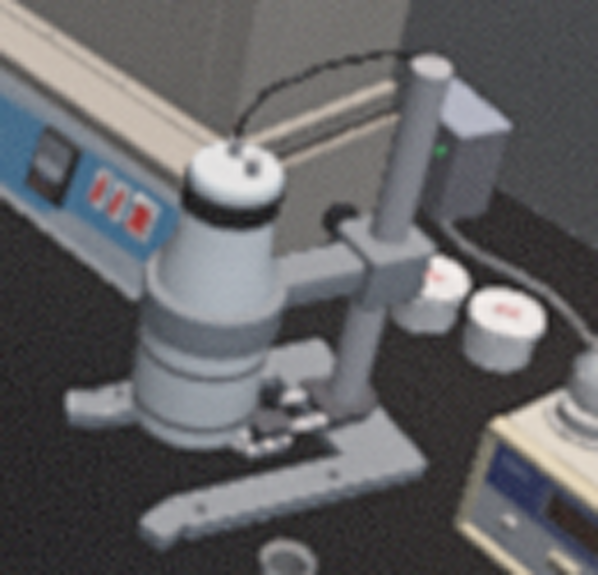

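Measured positions:

| Thing | Position | Yaw |
|---|---|---|
| Can | (0.534, 0.282) | – |
| Nest | (0.604, 0.0675) | 12.7° |
| Stand | (0.6935, −0.265) | −13.4° |

Crop 3 shows the free mouth and the detector over it, which agrees. Moving above the can now.

{"op": "drive_tool", "data": {
  "rows": [
    [0.085, -0.046, -0.023, 0, 0, 0, 0],
    [0.085, -0.046, -0.023, 0, 0, 0, 0],
    [0.085, -0.046, -0.023, 0, 0, 0, 0],
    [0.085, -0.046, -0.023, 0, 0, 0, 0],
    [0.085, -0.046, -0.023, 0, 0, 0, 0],
    [0.085, -0.046, -0.023, 0, 0, 0, 0],
    [0.085, -0.046, -0.023, 0, 0, 0, 0],
    [0.085, -0.046, -0.023, 0, 0, 0, 0],
    [0.085, -0.046, -0.023, 0, 0, 0, 0],
    [0.085, -0.044, -0.023, 0, 0, 0, 0]
  ]
}}

```text
t: 1.35
ee_pos: [0.5353, 0.2821, 0.2309]
ee_rot: [-0.0, 0.112, 0.994, -0.0]
wrist_force: [-0.1, 1.7, 0.4]
grip_width: 0.085
gripper_force: 0.0
```

{"op": "drive_tool", "data": {
  "rows": [
    [0.085, 0.001, 0, 0.04, 0, 0, 0],
    [0.085, 0, 0, 0.04, 0, 0, 0],
    [0.085, 0, 0, 0.04, 0, 0, 0],
    [0.085, 0, 0, 0.04, 0, 0, 0],
    [0.085, 0, 0, 0.025, 0, 0, 0],
    [0.085, 0, 0, 0.02, 0, 0, 0],
    [0.085, 0, 0, 0.013, 0, 0, 0],
    [0.085, 0, 0, 0, 0, 0, 0]
  ]
}}

```text
t: 2.35
ee_pos: [0.5327, 0.2834, 0.0124]
ee_rot: [-0.001, 0.112, 0.994, -0.001]
wrist_force: [0.1, -0.2, 1.0]
grip_width: 0.0852
gripper_force: 0.0
```

{"op": "drive_tool", "data": {
  "rows": [
    [0.04, 0, 0, 0, 0, 0, 0],
    [0.04, 0, 0, 0, 0, 0, 0],
    [0.04, 0, 0, 0, 0, 0, 0],
    [0.04, 0, 0, 0, 0, 0, 0],
    [0.04, 0, 0, 0, 0, 0, 0],
    [0.04, 0, 0, 0, 0, 0, 0]
  ]
}}

```text
t: 3.1
ee_pos: [0.534, 0.2841, 0.0147]
ee_rot: [0.001, 0.112, 0.994, 0.001]
wrist_force: [-0.3, -1.0, 4.9]
grip_width: 0.053
gripper_force: 61.8
```

{"op": "drive_tool", "data": {
  "rows": [
    [0.04, 0, 0, -0.01, 0, 0, 0],
    [0.04, 0, 0, -0.03, 0, 0, 0],
    [0.04, 0, 0, -0.04, 0, 0, 0],
    [0.04, -0.02, -0.033, -0.01, 0, 0, 0],
    [0.04, -0.023, -0.039, 0, 0, 0, 0],
    [0.04, -0.023, -0.04, 0, 0, 0, 0],
    [0.04, -0.023, -0.04, 0, 0, 0, 0],
    [0.04, -0.02, -0.036, 0, 0, 0, 0],
    [0.04, -0.007, -0.009, 0, 0, 0, 0],
    [0.04, 0, 0, 0, 0, 0, 0]
  ]
}}

```text
t: 4.35
ee_pos: [0.6029, 0.0654, 0.1037]
ee_rot: [0.0, 0.112, 0.994, 0.0]
wrist_force: [0.5, 1.1, -0.6]
grip_width: 0.0529
gripper_force: 63.0
```

```bash
python3 - <<'E'
from h import *
s=r.sense(); print(s["ee_pos"],s["ee_rot"],s["wrist_force"],s["grip_width"])
im=cv2.cvtColor(r.snapshot("top"),cv2.COLOR_RGB2BGR); im2=cv2.cvtColor(r.snapshot("scene"),cv2.COLOR_RGB2BGR)
cv2.imwrite("pics/t1.png",im);cv2.imwrite("pics/s1.png",im2)
a=cv2.resize(im[140:260,170:270],None,fx=4,fy=4,interpolation=2); b=cv2.resize(im2[110:230,190:290],None,fx=4,fy=4,interpolation=2)
cv2.imwrite("pics/c4.png",np.hstack([a,b]))
E
```

```text
[0.6029 0.0654 0.1037] [0.0002 0.1124 0.9937 0.0001] [ 0.4742  1.1191 -0.5971] 0.052891101920571136
```

View pics/c4.png

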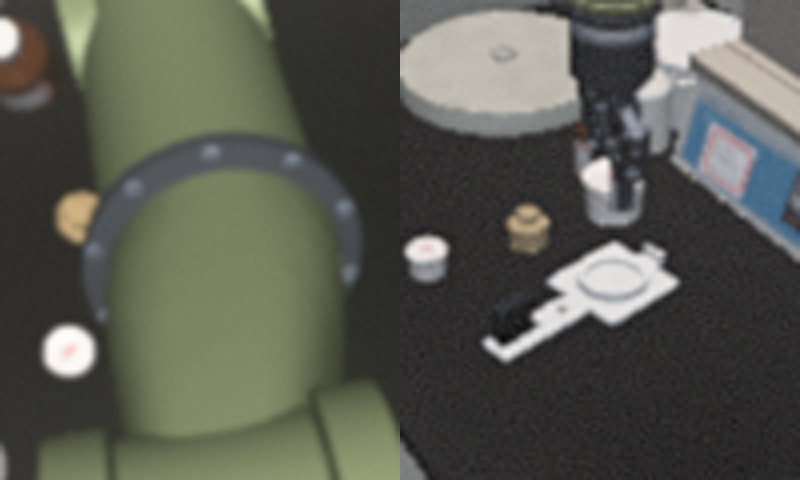

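The can hangs upright from the fingers at scene pixel (243,160), above the nest ring at (243.5,179.5). I'll check both against the expected projections.

```bash
python3 - <<'E'
from h import *
print("pred ring top",proj("scene",[.604,.0675,.016]),"pred can base/lid",proj("scene",[.6029,.0654,.089]),proj("scene",[.6029,.0654,.13]))
g=cv2.imread("pics/s1.png",0)
for v in range(150,169,2): print(v,g[v,230:258])
# ring: carriage mask, deck ridge
im=cv2.resize(g[165:200,220:265],None,fx=6,fy=6,interpolation=2)
m=(im>140).astype(np.uint8);c=max(cv2.findContours(m,0,1)[0],key=cv2.contourArea)
d=cv2.morphologyEx(m,cv2.MORPH_OPEN,cv2.getStructuringElement(2,(61,61)))
c=max(cv2.findContours(d,0,1)[0],key=cv2.contourArea);b=cv2.boxPoints(cv2.minAreaRect(c));p=c[:,0].mean(0); M=cv2.moments(c); q=(M['m10']/M['m00']/6+220-.4,M['m01']/M['m00']/6+165-.4); print("deck centroid",q,ray("scene",q,.006))
E
```

```text
pred ring top [242.971  178.1858] pred can base/lid [243.1048 162.6766] [243.159  153.2559]
150 [ 49  48  50  71 108 128 132 135 160 191 223 220 146  64  58  46  47  44
  41  47  40  44  45  47  46  46  49  71]
152 [ 50  49  49  69 102 152 206 231 236 236 238 228 167  76  41  38  59  79
  83  69  51  43  48  52  49  52  50  46]
154 [ 48  43  46  46  70 157 226 233 229 231 230 219 165  81  44  38  54  74
  75  74  67  42  45  48  49  44  51  50]
156 [ 44  48  43  47  45  73 131 186 215 223 230 223 175 117  72  47  48  50
 111 161 134  69  48  42  48  51  50  50]
158 [ 50  45  51  50  49  59  84 113 135 150 167 173 140 114  72  43  48  53
  88 122 100  55  46  43  46  47  51  45]
160 [ 46  49  46  48  49  51  76 114 134 138 140 142 119 108  73  51  50  59
  95 109  80  54  44  45  51  48  50  49]
162 [ 41  47  43  48  46  46  72 111 130 140 149 144 121 111  91  75  81  96
 113 114  77  45  46  50  45  54  49  48]
164 [ 47  43  46  48  43  43  54  94 131 143 153 153 153 153 154 157 151 140
 122  86  51  44  50  48  52  52  47  48]
166 [ 50  43  46  47  55  50  43  46  53  76 101  90  92  97  95  97  90  63
  50  44  48  40  49  51  46  48  46  38]
168 [48 41 46 45 44 41 45 48 48 48 41 45 38 37 45 42 47 44 48 45 49 43 47 49
 44 48 44 52]
deck centroid (242.63990380216705, 180.26820025530765) [0.603  0.0682 0.006 ]
```

{"op": "drive_tool", "data": {
  "rows": [
    [0.04, 0, 0.0025, 0.02, 0, 0, 0],
    [0.04, 0, 0, 0.025, 0, 0, 0],
    [0.04, 0, 0, 0.015, 0, 0, 0],
    [0.04, 0, 0, 0.008, 0, 0, 0],
    [0.04, 0, 0, 0.003, 0, 0, 0],
    [0.04, 0, 0, 0, 0, 0, 0]
  ]
}}

```text
t: 5.2
ee_pos: [0.6035, 0.0684, 0.0326]
ee_rot: [0.0, 0.112, 0.994, 0.0]
wrist_force: [0.3, -0.3, -0.9]
grip_width: 0.053
gripper_force: 63.0
```

{"op": "drive_tool", "data": {
  "rows": [
    [0.04, 0, 0, 0.002, 0, 0, 0],
    [0.04, 0, 0, 0.002, 0, 0, 0],
    [0.04, 0, 0, 0.002, 0, 0, 0],
    [0.04, 0, 0, 0.002, 0, 0, 0],
    [0.04, 0, 0, 0, 0, 0, 0]
  ]
}}

```text
t: 5.82
ee_pos: [0.6033, 0.0685, 0.0241]
ee_rot: [-0.0, 0.112, 0.994, 0.0]
wrist_force: [1.0, -0.5, -1.1]
grip_width: 0.0528
gripper_force: 63.0
```

{"op": "drive_tool", "data": {
  "rows": [
    [0.04, 0, 0, 0.0015, 0, 0, 0],
    [0.04, 0, 0, 0.001, 0, 0, 0],
    [0.04, 0, 0, 0, 0, 0, 0]
  ]
}}

```text
t: 6.2
ee_pos: [0.6033, 0.0684, 0.0217]
ee_rot: [0.0, 0.112, 0.994, 0.0]
wrist_force: [1.2, 0.8, -1.1]
grip_width: 0.0531
gripper_force: 63.0
```

{"op": "drive_tool", "data": {
  "rows": [
    [0.04, 0, 0, 0.001, 0, 0, 0],
    [0.04, 0, 0, 0, 0, 0, 0]
  ]
}}

```text
t: 6.45
ee_pos: [0.6033, 0.0684, 0.0208]
ee_rot: [0.0, 0.112, 0.994, 0.0]
wrist_force: [0.3, 2.2, -0.5]
grip_width: 0.0527
gripper_force: 63.2
```

{"op": "drive_tool", "data": {
  "rows": [
    [0.065, 0, 0, 0, 0, 0, 0],
    [0.085, 0, 0, 0, 0, 0, 0],
    [0.085, 0, 0, 0, 0, 0, 0],
    [0.085, 0, 0, 0, 0, 0, 0],
    [0.085, 0, 0, -0.02, 0, 0, 0],
    [0.085, 0, 0, -0.04, 0, 0, 0],
    [0.085, 0, 0, -0.04, 0, 0, 0],
    [0.085, 0, 0, 0, 0, 0, 0]
  ]
}}

```text
t: 7.45
ee_pos: [0.6052, 0.0686, 0.1241]
ee_rot: [0.003, 0.112, 0.994, 0.001]
wrist_force: [-0.8, 0.0, -0.9]
grip_width: 0.0848
gripper_force: 0.0
```

{"op": "drive_tool", "data": {
  "rows": [
    [0.085, 0.037, -0.018, 0, 0, 0, 0],
    [0.085, 0.037, -0.018, 0, 0, 0, 0],
    [0.085, 0.037, -0.018, 0, 0, 0, 0],
    [0.085, 0, 0, 0, 0, 0, -0.9],
    [0.085, 0, 0, 0, 0, 0, -0.9],
    [0.085, 0, 0, 0, 0, 0, -0.9],
    [0.085, 0, 0, 0, 0, 0, -0.9],
    [0.085, 0, 0, 0, 0, 0, -0.67],
    [0.085, 0, 0, 0, 0, 0, 0],
    [0.085, 0, 0, 0, 0, 0, 0]
  ]
}}

```text
t: 8.7
ee_pos: [0.4827, 0.0402, 0.1204]
ee_rot: [-0.0, -0.111, 0.994, 0.0]
wrist_force: [-0.3, -0.0, 0.3]
grip_width: 0.0851
gripper_force: 0.0
```

```bash
python3 - <<'E'
from h import *
from scipy.spatial.transform import Rotation as Ro
s=r.sense(); q=s["ee_rot"]; M=Ro.from_quat([q[1],q[2],q[3],q[0]]).as_matrix(); print(s["ee_pos"],"yaw y",np.degrees(np.arctan2(M[1,1],M[0,1])))
im=cv2.cvtColor(r.snapshot("top"),cv2.COLOR_RGB2BGR); im2=cv2.cvtColor(r.snapshot("scene"),cv2.COLOR_RGB2BGR)
cv2.imwrite("pics/t2.png",im);cv2.imwrite("pics/s2.png",im2)
a=cv2.resize(im[140:260,170:270],None,fx=4,fy=4,interpolation=2); b=cv2.resize(im2[110:230,190:290],None,fx=4,fy=4,interpolation=2)
cv2.imwrite("pics/c5.png",np.hstack([a,b]))
print("pred can lid if seated",proj("scene",[.6035,.068,.047]), "top",proj("top",[.6035,.068,.047]))
E
```

```text
[0.4827 0.0402 0.1204] yaw y 102.7012472299497
pred can lid if seated [242.825  171.5515] top [222.424  181.6505]
```

View pics/c5.png

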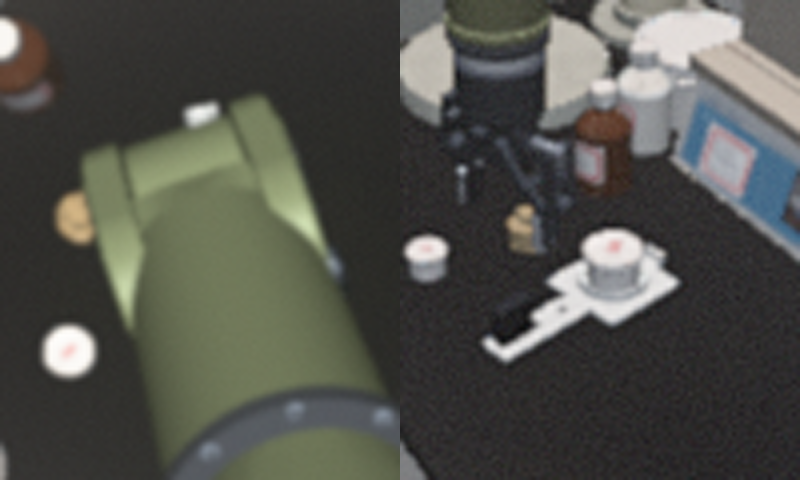

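The can is seated in the nest with its lid at scene pixel (243.2,171.5), where 242.8,171.6 was expected. Going down to the handle.

{"op": "drive_tool", "data": {
  "rows": [
    [0.06, 0, 0, 0.04, 0, 0, 0],
    [0.06, 0, 0, 0.03, 0, 0, 0],
    [0.06, 0, 0, 0.02, 0, 0, 0],
    [0.06, 0, 0, 0.012, 0, 0, 0],
    [0.06, 0, 0, 0.001, 0, 0, 0],
    [0.06, 0, 0, 0, 0, 0, 0]
  ]
}}

```text
t: 9.55
ee_pos: [0.4834, 0.0404, 0.0183]
ee_rot: [0.0, -0.111, 0.994, -0.0]
wrist_force: [0.2, -0.2, 0.3]
grip_width: 0.0601
gripper_force: 0.0
```

{"op": "drive_tool", "data": {
  "rows": [
    [0.045, 0, 0, 0, 0, 0, 0],
    [0.035, 0, 0, 0, 0, 0, 0],
    [0.028, 0, 0, 0, 0, 0, 0],
    [0.022, 0, 0, 0, 0, 0, 0],
    [0.016, 0, 0, 0, 0, 0, 0],
    [0.01, 0, 0, 0, 0, 0, 0],
    [0.005, 0, 0, 0, 0, 0, 0],
    [0.005, 0, 0, 0, 0, 0, 0]
  ]
}}

```text
t: 10.55
ee_pos: [0.483, 0.0405, 0.018]
ee_rot: [0.0, -0.112, 0.994, 0.0]
wrist_force: [-2.1, 0.7, 5.7]
grip_width: 0.0155
gripper_force: 59.3
```

{"op": "drive_tool", "data": {
  "rows": [
    [0.005, 0, 0, -0.0005, 0, 0, 0.2],
    [0.005, 0, 0, 0, 0, 0, 0.45],
    [0.005, 0, 0, 0, 0, 0, 0.5],
    [0.005, 0, 0, 0, 0, 0, 0.5],
    [0.005, 0, 0, 0, 0, 0, 0.5],
    [0.005, 0, 0, 0, 0, 0, 0.5],
    [0.005, 0, 0, 0, 0, 0, 0.5],
    [0.005, 0, 0, 0, 0, 0, 0.5],
    [0.005, 0, 0, 0, 0, 0, 0.45],
    [0.005, 0, 0, 0, 0, 0, 0.25]
  ]
}}

```text
t: 11.8
ee_pos: [0.483, 0.0403, 0.0183]
ee_rot: [-0.0, 0.117, 0.993, -0.0]
wrist_force: [0.2, 0.6, -1.9]
grip_width: 0.0154
gripper_force: 58.4
```

```bash
cat >> h.py <<'E'
from scipy.spatial.transform import Rotation as Ro
def st():
    s=r.sense(); q=s["ee_rot"]; M=Ro.from_quat([q[1],q[2],q[3],q[0]]).as_matrix(); return s,M
E
python3 - <<'E'
from h import *
s,M=st(); p=np.array(s["ee_pos"]); print(s["t"],p,"yaw",np.degrees(np.arctan2(M[1,1],M[0,1]))-90,"tilt",M[2],s["wrist_force"])
print("to target tool",M.T@(np.array([.4163,-.1993,p[2]])-p))
E
```

```text
11.8 [0.483  0.0403 0.0183] yaw -13.422759564832347 tilt [ 0.0001 -0.0001 -1.    ] [ 0.2416  0.5646 -1.8572]
to target tool [ 0.0092 -0.2485  0.    ]
```

{"op": "drive_tool", "data": {
  "rows": [
    [0.005, 0.001, -0.008, 0, 0, 0, 0],
    [0.005, 0.001, -0.016, 0, 0, 0, 0],
    [0.005, 0.001, -0.022, 0, 0, 0, 0],
    [0.005, 0.001, -0.025, 0, 0, 0, 0],
    [0.005, 0.001, -0.025, 0, 0, 0, 0],
    [0.005, 0.001, -0.025, 0, 0, 0, 0],
    [0.005, 0.001, -0.025, 0, 0, 0, 0],
    [0.005, 0.001, -0.025, 0, 0, 0, 0],
    [0.005, 0.001, -0.022, 0, 0, 0, 0],
    [0.005, 0, -0.02, 0, 0, 0, 0]
  ]
}}

```text
t: 13.05
ee_pos: [0.4238, -0.1669, 0.0183]
ee_rot: [-0.0, 0.117, 0.993, -0.0]
wrist_force: [0.8, 1.3, -2.7]
grip_width: 0.0153
gripper_force: 58.6
```

{"op": "drive_tool", "data": {
  "rows": [
    [0.005, 0, -0.016, 0, 0, 0, 0],
    [0.005, 0, -0.012, 0, 0, 0, 0],
    [0.005, 0, -0.006, 0, 0, 0, 0],
    [0.005, 0, -0.002, 0, 0, 0, 0],
    [0.005, 0, 0, 0, 0, 0, 0],
    [0.005, 0, 0, 0, 0, 0, 0]
  ]
}}

```text
t: 13.8
ee_pos: [0.4169, -0.1997, 0.0183]
ee_rot: [-0.0, 0.116, 0.993, -0.0]
wrist_force: [-2.4, -1.2, -1.6]
grip_width: 0.0152
gripper_force: 58.5
```

```bash
python3 - <<'E'
from h import *
s,M=st(); p=np.array(s["ee_pos"]); print(s["t"],p,"yaw",np.degrees(np.arctan2(M[1,1],M[0,1]))-90,s["wrist_force"])
im=cv2.cvtColor(r.snapshot("top"),cv2.COLOR_RGB2BGR); im2=cv2.cvtColor(r.snapshot("scene"),cv2.COLOR_RGB2BGR)
cv2.imwrite("pics/t3.png",im);cv2.imwrite("pics/s3.png",im2)
a=cv2.resize(im[100:225,280:380],None,fx=4,fy=4,interpolation=2); b=cv2.resize(im2[135:260,265:365],None,fx=4,fy=4,interpolation=2)
cv2.imwrite("pics/c6.png",np.hstack([a,b]))
E
```

```text
13.8 [ 0.4169 -0.1997  0.0183] yaw -13.287376978527831 [-2.3837 -1.1826 -1.6451]
```

View pics/c6.png

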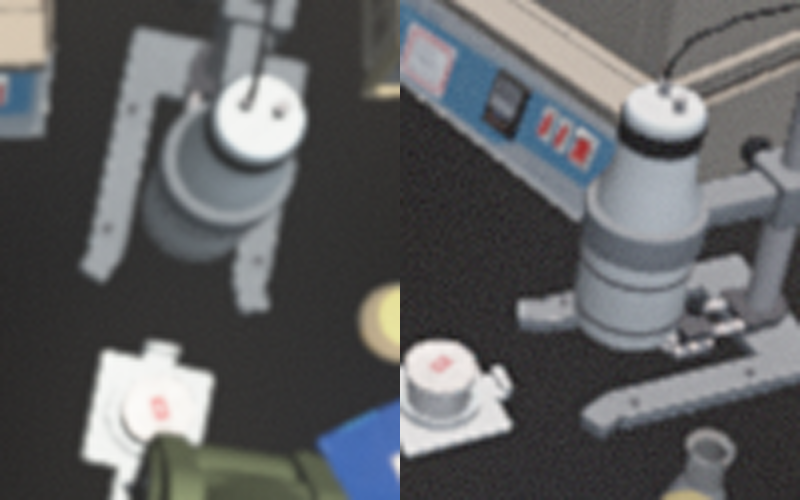

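The carriage is aligned in front of the mouth, at about (319,201) in the top view, and the can is still seated. Next I'll measure how far off the stand's axis it is sideways and in yaw, in the same view.

```bash
python3 - <<'E'
from h import *
g=cv2.imread("pics/t3.png",0).astype(float)
def cross(row,c0,c1,th=105,rev=False):
    cs=range(c0,c1) if not rev else range(c1,c0,-1); s=1 if not rev else -1
    for c in cs:
        if row[c]<th<=row[c+s]: return c+s*(th-row[c])/(row[c+s]-row[c])
th=-13.4;n=np.array([-np.sin(np.radians(th)),np.cos(np.radians(th))]);ax=np.array([n[1],-n[0]])
A=[];B=[]
for v in range(189,213,2):
    l=cross(g[v],295,320); q=cross(g[v],325,340,rev=True)
    if l: A.append(ray("top",(l,v),.006)[:2])
    if q: B.append(ray("top",(q,v),.006)[:2])
for nm,W in(("L",A),("R",B)):
    W=np.array(W); print(nm,len(W),"perp",W@n)
    print(" along",W@ax)
F=[]
for c in list(range(308,315))+list(range(326,332)):
    for v in range(178,200):
        if g[v,c]<105<=g[v+1,c]: F.append(ray("top",(c,v+(105-g[v,c])/(g[v+1,c]-g[v,c])),.006)[:2]);break
F=np.array(F); vx,vy,x,y=cv2.fitLine(F.astype(np.float32),2,0,.01,.01).ravel(); print("front normal yaw",np.degrees(np.arctan2(vy,vx)), (F@ax))
# legs same code
for nm,rows,c0,c1,rev in(("LO",range(116,160,4),296,325,False),("LI",range(136,161,4),0,0,None),("RO",range(150,170,3),335,358,True),("RI",[164,166,168],0,0,None)):
    W=[]
    for v in rows:
        if rev is None:
            c=cross(g[v],302,322,rev=True) if nm=="LI" else cross(g[v],326,346)
            # LI: from dark gap leftwards
        else: c=cross(g[v],c0,c1,rev=rev)
        if c: W.append(ray("top",(c,v),.016)[:2])
    W=np.array(W)
    if len(W): print(nm,W@n)
E
```

```text
L 12 perp [-0.051  -0.0516 -0.051  -0.0515 -0.0514 -0.0513 -0.0519 -0.0513 -0.0518
 -0.0517 -0.0515 -0.0521]
 along [0.6152 0.6086 0.6018 0.5952 0.5885 0.5818 0.5752 0.5685 0.562  0.5553
 0.5487 0.5422]
R 11 perp [-0.1224 -0.1428 -0.1462 -0.1458 -0.146  -0.1463 -0.146  -0.1461 -0.1463
 -0.1459 -0.1446]
 along [0.625  0.6229 0.617  0.6103 0.6036 0.597  0.5903 0.5837 0.5771 0.5705
 0.5636]
front normal yaw 76.747406 [0.6251 0.6246 0.6247 0.625  0.6251 0.6251 0.6252 0.6252 0.6249 0.6249
 0.6251 0.6252 0.6252]
LO [-0.023  -0.0231 -0.0238 -0.0239 -0.0237 -0.0232 -0.0228 -0.0233 -0.0241
 -0.0243 -0.0241]
LI [-0.0527 -0.0528 -0.0535 -0.0528 -0.0527 -0.0527 -0.0528]
RO [-0.1706 -0.1705 -0.1704 -0.1714 -0.1704 -0.1708 -0.1703]
RI [-0.1421 -0.1409 -0.1422]
```

{"op": "drive_tool", "data": {
  "rows": [
    [0.005, -0.003, 0.0016, 0, 0, 0, 0],
    [0.005, -0.008, 0, 0, 0, 0, 0],
    [0.005, -0.011, 0, 0, 0, 0, 0],
    [0.005, -0.011, 0, 0, 0, 0, 0],
    [0.005, -0.008, 0, 0, 0, 0, 0],
    [0.005, -0.005, 0, 0, 0, 0, 0],
    [0.005, -0.005, 0, 0, 0, 0, 0],
    [0.005, -0.004, 0, 0, 0, 0, 0],
    [0.005, -0.002, 0, 0, 0, 0, 0],
    [0.005, 0, 0, 0, 0, 0, 0]
  ]
}}

```text
t: 15.15
ee_pos: [0.4731, -0.2116, 0.0183]
ee_rot: [0.0, 0.116, 0.993, -0.0]
wrist_force: [0.8, -0.2, -2.4]
grip_width: 0.0152
gripper_force: 58.5
```

{"op": "drive_tool", "data": {
  "rows": [
    [0.005, -0.003, 0, 0, 0, 0, 0],
    [0.005, -0.003, 0, 0, 0, 0, 0],
    [0.005, -0.003, 0, 0, 0, 0, 0],
    [0.005, -0.003, 0, 0, 0, 0, 0],
    [0.005, -0.003, 0, 0, 0, 0, 0],
    [0.005, -0.003, 0, 0, 0, 0, 0]
  ]
}}

```text
t: 15.9
ee_pos: [0.4905, -0.2157, 0.0183]
ee_rot: [-0.0, 0.116, 0.993, -0.0]
wrist_force: [-1.0, -0.1, -1.5]
grip_width: 0.015
gripper_force: 58.6
```

{"op": "drive_tool", "data": {
  "rows": [
    [0.005, -0.003, 0, 0, 0, 0, 0],
    [0.005, -0.003, 0, 0, 0, 0, 0],
    [0.005, -0.002, 0, 0, 0, 0, 0],
    [0.005, -0.002, 0, 0, 0, 0, 0]
  ]
}}

```text
t: 16.4
ee_pos: [0.5001, -0.218, 0.0183]
ee_rot: [-0.0, 0.116, 0.993, -0.0]
wrist_force: [-1.2, 0.5, -1.8]
grip_width: 0.0151
gripper_force: 58.6
```

{"op": "drive_tool", "data": {
  "rows": [
    [0.005, -0.003, 0, 0, 0, 0, 0],
    [0.005, -0.003, 0, 0, 0, 0, 0],
    [0.005, -0.003, 0, 0, 0, 0, 0],
    [0.005, -0.003, 0, 0, 0, 0, 0],
    [0.005, -0.003, 0, 0, 0, 0, 0]
  ]
}}

```text
t: 17.02
ee_pos: [0.5148, -0.2214, 0.0183]
ee_rot: [-0.0, 0.116, 0.993, 0.0]
wrist_force: [-1.0, 0.0, -1.5]
grip_width: 0.0154
gripper_force: 58.6
```

{"op": "drive_tool", "data": {
  "rows": [
    [0.005, -0.003, 0, 0, 0, 0, 0],
    [0.005, -0.003, 0, 0, 0, 0, 0],
    [0.005, -0.003, 0, 0, 0, 0, 0],
    [0.005, -0.003, 0, 0, 0, 0, 0],
    [0.005, -0.003, 0, 0, 0, 0, 0],
    [0.005, 0, 0, 0, 0, 0, 0]
  ]
}}

```text
t: 17.77
ee_pos: [0.5298, -0.225, 0.0183]
ee_rot: [0.0, 0.116, 0.993, -0.0]
wrist_force: [0.3, -0.2, -3.8]
grip_width: 0.0148
gripper_force: 58.5
```

```bash
python3 - <<'E'
from h import *
s,M=st(); p=np.array(s["ee_pos"]); print(s["t"],"along/perp",p[0]*.9728-p[1]*.2317,p[0]*.2317+p[1]*.9728,"force tool",M.T@np.array(s["wrist_force"]),"torque",s["torque"])
E
```

```text
17.775 along/perp 0.567479170100243 -0.09609497447961145 force tool [-0.3329 -0.1514  3.8089] torque [0.0374 0.1055 0.023 ]
```

{"op": "drive_tool", "data": {
  "rows": [
    [0.005, -0.003, 0, 0, 0, 0, 0],
    [0.005, -0.003, 0, 0, 0, 0, 0],
    [0.005, -0.003, 0, 0, 0, 0, 0],
    [0.005, -0.003, 0, 0, 0, 0, 0],
    [0.005, -0.003, 0, 0, 0, 0, 0],
    [0.005, -0.002, 0, 0, 0, 0, 0]
  ]
}}

```text
t: 18.52
ee_pos: [0.546, -0.2288, 0.0183]
ee_rot: [0.0, 0.116, 0.993, -0.0]
wrist_force: [-1.1, 0.2, -2.2]
grip_width: 0.0153
gripper_force: 58.6
```

{"op": "drive_tool", "data": {
  "rows": [
    [0.005, -0.001, 0, 0, 0, 0, 0],
    [0.005, -0.001, 0, 0, 0, 0, 0],
    [0.005, -0.001, 0, 0, 0, 0, 0]
  ]
}}

```text
t: 18.9
ee_pos: [0.5487, -0.2295, 0.0183]
ee_rot: [-0.0, 0.116, 0.993, -0.0]
wrist_force: [-1.6, -0.2, -1.9]
grip_width: 0.0154
gripper_force: 58.6
```

{"op": "drive_tool", "data": {
  "rows": [
    [0.005, -0.001, 0, 0, 0, 0, 0],
    [0.005, -0.001, 0, 0, 0, 0, 0],
    [0.005, -0.001, 0, 0, 0, 0, 0]
  ]
}}

```text
t: 19.27
ee_pos: [0.5517, -0.2302, 0.0183]
ee_rot: [-0.0, 0.116, 0.993, -0.0]
wrist_force: [-0.1, -0.6, -2.5]
grip_width: 0.0153
gripper_force: 58.6
```

{"op": "drive_tool", "data": {
  "rows": [
    [0.005, -0.001, 0, 0, 0, 0, 0],
    [0.005, -0.001, 0, 0, 0, 0, 0],
    [0.005, -0.001, 0, 0, 0, 0, 0]
  ]
}}

```text
t: 19.65
ee_pos: [0.5541, -0.2308, 0.0182]
ee_rot: [-0.0, 0.116, 0.993, 0.0]
wrist_force: [-3.5, 1.4, -1.0]
grip_width: 0.0149
gripper_force: 58.8
```

{"op": "drive_tool", "data": {
  "rows": [
    [0.005, -0.001, 0, 0, 0, 0, 0],
    [0.005, -0.001, 0, 0, 0, 0, 0]
  ]
}}

```text
t: 19.9
ee_pos: [0.5562, -0.2313, 0.0182]
ee_rot: [-0.0, 0.116, 0.993, 0.0]
wrist_force: [-3.4, 2.1, -1.1]
grip_width: 0.0153
gripper_force: 58.8
```

{"op": "drive_tool", "data": {
  "rows": [
    [0.005, -0.001, 0, 0, 0, 0, 0],
    [0.005, -0.001, 0, 0, 0, 0, 0]
  ]
}}

```text
t: 20.15
ee_pos: [0.5581, -0.2317, 0.0182]
ee_rot: [-0.0, 0.116, 0.993, 0.0]
wrist_force: [-5.0, 1.9, -0.6]
grip_width: 0.015
gripper_force: 58.8
```

{"op": "drive_tool", "data": {
  "rows": [
    [0.005, -0.0007, 0, 0, 0, 0, 0],
    [0.005, 0, 0, 0, 0, 0, 0]
  ]
}}

```text
t: 20.4
ee_pos: [0.5599, -0.2321, 0.0184]
ee_rot: [0.001, 0.116, 0.993, -0.0]
wrist_force: [-1.0, -0.0, -2.8]
grip_width: 0.0153
gripper_force: 58.6
```

{"op": "drive_tool", "data": {
  "rows": [
    [0.005, -0.0007, 0, 0, 0, 0, 0],
    [0.005, 0, 0, 0, 0, 0, 0]
  ]
}}

```text
t: 20.65
ee_pos: [0.5601, -0.2321, 0.0183]
ee_rot: [0.0, 0.116, 0.993, -0.0]
wrist_force: [-0.8, -0.4, -3.2]
grip_width: 0.0154
gripper_force: 58.6
```

{"op": "drive_tool", "data": {
  "rows": [
    [0.005, -0.0007, 0, 0, 0, 0, 0],
    [0.005, 0, 0, 0, 0, 0, 0]
  ]
}}

```text
t: 20.9
ee_pos: [0.5606, -0.2322, 0.0183]
ee_rot: [0.0, 0.116, 0.993, -0.0]
wrist_force: [-1.7, -0.1, -1.2]
grip_width: 0.0147
gripper_force: 58.6
```

{"op": "drive_tool", "data": {
  "rows": [
    [0.005, -0.0007, 0, 0, 0, 0, 0],
    [0.005, 0, 0, 0, 0, 0, 0]
  ]
}}

```text
t: 21.15
ee_pos: [0.5612, -0.2324, 0.0183]
ee_rot: [0.0, 0.116, 0.993, -0.0]
wrist_force: [-2.1, 0.7, -2.2]
grip_width: 0.015
gripper_force: 58.6
```

{"op": "drive_tool", "data": {
  "rows": [
    [0.005, -0.0007, 0, 0, 0, 0, 0],
    [0.005, 0, 0, 0, 0, 0, 0]
  ]
}}

```text
t: 21.4
ee_pos: [0.5619, -0.2326, 0.0183]
ee_rot: [0.0, 0.116, 0.993, -0.0]
wrist_force: [-1.5, 0.2, -1.8]
grip_width: 0.0148
gripper_force: 58.6
```

{"op": "drive_tool", "data": {
  "rows": [
    [0.005, -0.0007, 0, 0, 0, 0, 0],
    [0.005, 0, 0, 0, 0, 0, 0]
  ]
}}

```text
t: 21.65
ee_pos: [0.5622, -0.2327, 0.0182]
ee_rot: [-0.0, 0.116, 0.993, 0.0]
wrist_force: [-3.2, 0.4, -1.5]
grip_width: 0.0153
gripper_force: 58.6
```

{"op": "drive_tool", "data": {
  "rows": [
    [0.005, -0.0007, 0, 0, 0, 0, 0],
    [0.005, 0, 0, 0, 0, 0, 0]
  ]
}}

```text
t: 21.9
ee_pos: [0.5622, -0.2327, 0.0181]
ee_rot: [-0.001, 0.116, 0.993, 0.0]
wrist_force: [-6.1, 1.7, -0.3]
grip_width: 0.0149
gripper_force: 59.0
```

{"op": "drive_tool", "data": {
  "rows": [
    [0.005, -0.0007, 0, 0, 0, 0, 0],
    [0.005, 0, 0, 0, 0, 0, 0]
  ]
}}

```text
t: 22.15
ee_pos: [0.5623, -0.2328, 0.0181]
ee_rot: [-0.001, 0.116, 0.993, 0.0]
wrist_force: [-7.0, 2.6, 2.0]
grip_width: 0.0152
gripper_force: 59.2
```

```bash
python3 - <<'E'
from h import *
s,M=st(); p=np.array(s["ee_pos"]); print(s["t"],"along/perp",p[0]*.9728-p[1]*.2317,p[0]*.2317+p[1]*.9728,"yaw",np.degrees(np.arctan2(M[1,1],M[0,1]))-90,"force tool",M.T@np.array(s["wrist_force"]))
im=cv2.cvtColor(r.snapshot("top"),cv2.COLOR_RGB2BGR); im2=cv2.cvtColor(r.snapshot("scene"),cv2.COLOR_RGB2BGR)
cv2.imwrite("pics/t4.png",im);cv2.imwrite("pics/s4.png",im2)
a=cv2.resize(im[100:200,290:370],None,fx=5,fy=5,interpolation=2); b=cv2.resize(im2[150:250,280:360],None,fx=5,fy=5,interpolation=2)
cv2.imwrite("pics/c7.png",np.hstack([a,b]))
E
```

```text
22.15 along/perp 0.6009404492781568 -0.0961419751741967 yaw -13.307221650400876 force tool [ 7.3731  0.8829 -1.9853]
```

View pics/c7.png

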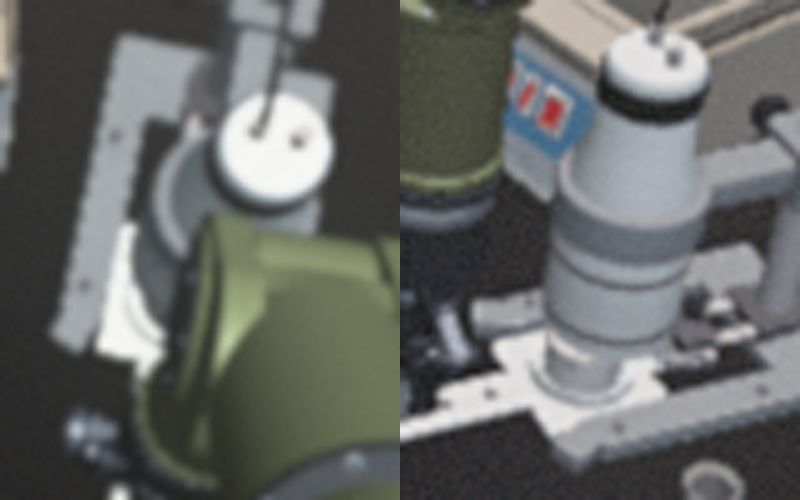

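Force is rising and the carriage has stopped; the can still has a clear gap under the detector (scene crop, around (580,360)). A slightly firmer push, kept under 14 N, will show whether this is the solid stop.

{"op": "drive_tool", "data": {
  "rows": [
    [0.005, -0.0007, 0, 0, 0, 0, 0],
    [0.005, 0, 0, 0, 0, 0, 0]
  ]
}}

```text
t: 22.5
ee_pos: [0.5627, -0.2329, 0.0181]
ee_rot: [-0.002, 0.116, 0.993, 0.0]
wrist_force: [-8.1, 1.7, 1.9]
grip_width: 0.015
gripper_force: 59.2
```

{"op": "drive_tool", "data": {
  "rows": [
    [0.005, -0.0007, 0, 0, 0, 0, 0],
    [0.005, 0, 0, 0, 0, 0, 0]
  ]
}}

```text
t: 22.75
ee_pos: [0.5632, -0.233, 0.0181]
ee_rot: [-0.002, 0.116, 0.993, 0.0]
wrist_force: [-8.3, 2.0, 2.3]
grip_width: 0.0152
gripper_force: 59.3
```

{"op": "drive_tool", "data": {
  "rows": [
    [0.005, -0.0007, 0, 0, 0, 0, 0],
    [0.005, -0.0005, 0, 0, 0, 0, 0]
  ]
}}

```text
t: 23.0
ee_pos: [0.564, -0.2332, 0.0181]
ee_rot: [-0.002, 0.116, 0.993, 0.0]
wrist_force: [-10.4, 2.3, 3.2]
grip_width: 0.015
gripper_force: 59.4
```

{"op": "drive_tool", "data": {
  "rows": [
    [0.005, -0.0007, 0, 0, 0, 0, 0],
    [0.005, -0.0005, 0, 0, 0, 0, 0]
  ]
}}

```text
t: 23.25
ee_pos: [0.5648, -0.2334, 0.0181]
ee_rot: [-0.003, 0.116, 0.993, 0.0]
wrist_force: [-11.0, 3.2, 5.2]
grip_width: 0.0149
gripper_force: 59.6
```

{"op": "drive_tool", "data": {
  "rows": [
    [0.005, -0.0007, 0, 0, 0, 0, 0],
    [0.005, 0, 0, 0, 0, 0, 0]
  ]
}}

```text
t: 23.5
ee_pos: [0.5653, -0.2335, 0.0181]
ee_rot: [-0.003, 0.116, 0.993, 0.0]
wrist_force: [-11.9, 3.4, 4.9]
grip_width: 0.015
gripper_force: 59.6
```

{"op": "drive_tool", "data": {
  "rows": [
    [0.005, -0.0007, 0, 0, 0, 0, 0],
    [0.005, 0, 0, 0, 0, 0, 0]
  ]
}}

```text
t: 23.75
ee_pos: [0.5658, -0.2336, 0.018]
ee_rot: [-0.003, 0.116, 0.993, 0.0]
wrist_force: [-12.6, 3.5, 6.6]
grip_width: 0.0156
gripper_force: 59.7
```

{"op": "drive_tool", "data": {
  "rows": [
    [0.005, -0.0007, 0, 0, 0, 0, 0],
    [0.005, 0, 0, 0, 0, 0, 0]
  ]
}}

```text
t: 24.0
ee_pos: [0.5668, -0.2339, 0.0181]
ee_rot: [-0.003, 0.116, 0.993, 0.0]
wrist_force: [-10.6, 2.8, 3.4]
grip_width: 0.0159
gripper_force: 59.6
```

{"op": "drive_tool", "data": {
  "rows": [
    [0.005, -0.0007, 0, 0, 0, 0, 0],
    [0.005, 0, 0, 0, 0, 0, 0]
  ]
}}

```text
t: 24.25
ee_pos: [0.5675, -0.2341, 0.0181]
ee_rot: [-0.003, 0.116, 0.993, 0.0]
wrist_force: [-11.2, 3.0, 4.1]
grip_width: 0.0154
gripper_force: 59.6
```

The force fell by about 2.5 N after 4.7 mm of plunger travel, so the catch has likely dropped. I'll ease back and check that it holds.

{"op": "drive_tool", "data": {
  "rows": [
    [0.005, 0.001, 0, 0, 0, 0, 0],
    [0.005, 0.001, 0, 0, 0, 0, 0],
    [0.005, 0, 0, 0, 0, 0, 0]
  ]
}}

```text
t: 24.62
ee_pos: [0.5672, -0.2339, 0.0181]
ee_rot: [-0.001, 0.116, 0.993, 0.0]
wrist_force: [-6.5, 2.3, -0.4]
grip_width: 0.0147
gripper_force: 58.9
```

{"op": "drive_tool", "data": {
  "rows": [
    [0.005, 0.001, 0, 0, 0, 0, 0],
    [0.005, 0.001, 0, 0, 0, 0, 0],
    [0.005, 0, 0, 0, 0, 0, 0]
  ]
}}

```text
t: 25.0
ee_pos: [0.5661, -0.2336, 0.0182]
ee_rot: [-0.0, 0.116, 0.993, 0.0]
wrist_force: [-4.5, 1.2, -0.2]
grip_width: 0.0153
gripper_force: 58.7
```

{"op": "drive_tool", "data": {
  "rows": [
    [0.005, 0.0007, 0, 0, 0, 0, 0],
    [0.005, 0, 0, 0, 0, 0, 0]
  ]
}}

```text
t: 25.25
ee_pos: [0.5661, -0.2336, 0.0183]
ee_rot: [0.0, 0.116, 0.993, -0.0]
wrist_force: [-2.7, 0.6, -2.3]
grip_width: 0.0151
gripper_force: 58.6
```

It stays at about 3.9 mm while the load goes, so the catch is holding. Unloading the last bit, then letting go.

{"op": "drive_tool", "data": {
  "rows": [
    [0.005, 0.0006, 0, 0, 0, 0, 0],
    [0.005, 0, 0, 0, 0, 0, 0],
    [0.03, 0, 0, 0, 0, 0, 0],
    [0.05, 0, 0, 0, 0, 0, 0],
    [0.05, 0, 0, 0, 0, 0, 0],
    [0.05, 0, 0, 0, 0, 0, 0]
  ]
}}

```text
t: 26.0
ee_pos: [0.5652, -0.2334, 0.0184]
ee_rot: [0.0, 0.116, 0.993, -0.0]
wrist_force: [-0.3, 0.3, 0.1]
grip_width: 0.0502
gripper_force: 0.0
```

{"op": "drive_tool", "data": {
  "rows": [
    [0.05, 0, 0, -0.015, 0, 0, 0],
    [0.05, 0, 0, -0.03, 0, 0, 0],
    [0.05, 0.02, 0, -0.03, 0, 0, 0],
    [0.05, 0.05, 0, -0.02, 0, 0, 0],
    [0.05, 0.05, 0, 0, 0, 0, 0],
    [0.05, 0, 0.05, 0, 0, 0, 0],
    [0.05, 0, 0.06, 0, 0, 0, 0],
    [0.05, 0, 0.06, 0, 0, 0, 0],
    [0.05, 0, 0.06, 0, 0, 0, 0],
    [0.05, 0, 0, 0, 0, 0, 0]
  ]
}}

```text
t: 27.25
ee_pos: [0.5026, 0.0244, 0.1146]
ee_rot: [0.001, 0.111, 0.994, 0.002]
wrist_force: [0.0, -0.8, 0.3]
grip_width: 0.0498
gripper_force: 0.0
```

```bash
python3 - <<'E'
from h import *
im=cv2.cvtColor(r.snapshot("top"),cv2.COLOR_RGB2BGR); im2=cv2.cvtColor(r.snapshot("scene"),cv2.COLOR_RGB2BGR)
cv2.imwrite("pics/t5.png",im);cv2.imwrite("pics/s5.png",im2)
a=cv2.resize(im[100:220,280:380],None,fx=4,fy=4,interpolation=2); b=cv2.resize(im2[140:260,260:360],None,fx=4,fy=4,interpolation=2)
cv2.imwrite("pics/c8.png",np.hstack([a,b]))
print("pred handle top",proj("top",[.5661,-.2336,.05]), proj("scene",[.5661,-.2336,.05]))
E
```

```text
pred handle top [319.894  192.5765] [282.9412 222.7353]
```

View pics/c8.png

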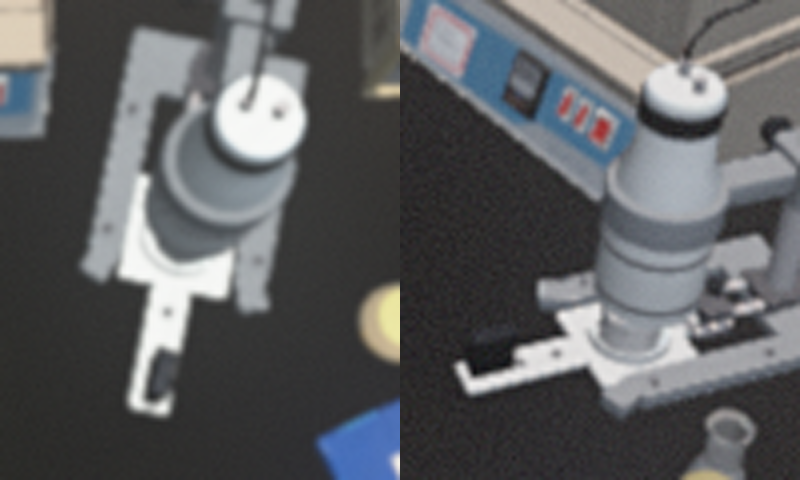

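The carriage sits under the detector and the can is seated. The handle top is at (320.5,193) in the top view, against (319.9,192.6) expected, so it did not spring back. Handing in.

```bash
python3 -c "
from workcell import r
print(r.job_done())"
```

```text
the job is handed in; nothing more can be done
None
```

The can is seated in the nest, and the carriage is under the detector with the catch holding it, released at about 26 s; I've handed the job in, but no verdict was returned.

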